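# Line up three bearing blocks with an aligning bar

### The arm

A 7-joint arm with a two-finger parallel gripper is mounted at the origin on a cart in front of the work surface, level with it; the furniture and walls round the work are solid. World frame = base frame: x ahead of the robot, y to its left, z up, the work surface at z = 0. Lengths are in m, angles in rad, forces in N, time in s.
With the tool pointing down it reaches from about 0.4 to 0.75 m from the base axis. Payload 19.5 kg.
Tool frame: the origin (TCP) lies on the centre line of the jaws, within the pads' length; the fingertips stand 14 mm ahead of it and the grasp point (between the pads) lies 5 mm behind it; z points along the fingers, x is the direction in which the jaws open and shut, and the axes are right-handed (so a half turn about z gives the same grasp; the last joint's range is limited). The gripper opens to 85 mm and grips with 20 to 120 N. Pads are 22 mm wide; open, the fingers measure 114 mm over their backs; the gripper's body (76 mm by 85 mm) begins 54 mm behind the grasp point. The pads swing forward as they close: fully open they stand 13 mm farther back than shut.
Start: joints at [1.202, 0.707, -0.028, 1.485, 0.022, 0.951, -0.075], TCP at [0.185, -0.545, 0.245] pointing down, gripper open.
Joint ranges: [-2.71, 2.71], [-0.32, 2.16], [-1.57, 1.52], [0, 2.45], [-1.46, 4.6], [0, 2.02], [-2.83, 2.83]. Speed limits (rad/s): [1.89, 1.89, 2.57, 2.57, 3.01, 3.01, 3.01].

### API

Orientations are given as a unit quaternion [x, y, z, w].
In Python, from station import env, viewer gives the robot as it stands.
- The arm moves only by the shell command python3 -m inch 'ROWS' [FORCE]. ROWS is JSON, a list of rows, each an object with "linear": the shift along the world's x, y, z in mm, a list of three; "angular": the turn, a rotation vector about the world's x, y, z in degrees, a list of three; "fingers": the opening, from -1 (shut) to 1 (fully open). In form: [{"linear": [tx, ty, tz], "angular": [wx, wy, wz], "fingers": fingers}, ...]. A call has 1 to 12 rows; each row is the pose to reach, as a shift and turn from the pose commanded when the call began; what a row does not reach only later rows make up. A row lasts 1/10 s, in which the tool goes at most 50 mm and 8.59 degrees, less where a joint would pass 70% of its speed; a pose out of reach is approached as far as the arm can. A call with a gripper value outside its range is refused whole. The fingers move at their own pace and stop on an object; FORCE is the grip in N (left out, the last holds). Time passes only in rows, so rows that repeat a pose let the fingers close. It gives the time, the measured TCP pose, the force and the opening at its end, in the units of the state.
- env.read_state(): the state, without advancing time (a new reading comes with each control period).
- viewer.snapshot(name): name is "scene" or "top"; returns a dict with "pixels" (400x640x3 uint8, red, green, blue), "fx", "fy", "cx", "cy" (pixels), "pose" (4x4, takes a point from camera to world coordinates). Camera axes: x right, y up, looking along -z (the intrinsics and any distortion apply to the point x, -y, -z); pixel columns grow to the right and rows downward; lengths in m; the calibration is good to about 2 mm. A picture is of the moment at which its call begins. There is no depth.
- env.finish_job(): hands the job in, once; it reports no verdict.
The state is a dict: "time": time; "q": joint angles; "qvel": joint speeds; "joint_torque": joint torques, N m; "tool_pos": TCP position; "eef_rot": TCP orientation; "contact_force": force on the tool from outside, world axes, zero at the start; "moment": the same for the moment, N m; "gripper_width": finger opening in m.
Only numpy, scipy, OpenCV 4.12 (cv2) and the standard library are available. Lean on these libraries where they do the work, as an engineer would, in place of code of your own. Each camera call takes 0.05 s, during which the arm holds its last target.

### The job

Pick up the aligning bar by its square handle and thread it through the bores of all three bearing blocks on the rail, from the end that faces the bar, shifting the slack blocks sideways with the bar until they line up, until the shoulder of the handle is fully home against the first block. Feel for each bore and never force the bar; leave it there, and leave the other things on the bench alone.

Things in the scene. Friction and masses are not known exactly. Their poses are not given: they have to be found in the camera images.
- bar_grip (a point): Centre of the bar's square steel handle, 70 mm long, 24 x 24 mm, to be gripped across its flats from above. The bar lies loose on the bench, this point 12 mm above it. x runs along the bar from handle to rod tip, z up. The handle's flat front face (shoulder) lies 35 mm ahead of this point; a round 14 mm aluminium rod runs 156 mm on from there. Balance point: 12 mm ahead, inside the handle.
- bar_tip (a point): Centre of the flat tip of the rod, on the bar's centre line, 191 mm ahead of bar_grip; same axes. The last 5 mm are bevelled from 14 to 10 mm diameter, so the tip slips into a bore up to about 2.5 mm off centre. With the bar home it stands 156 mm past rail_entry.
- rail_entry (a point): Point on the rail's centre line at bore height (50 mm above the bench), in the plane of the first block's front face. x: the way the bar goes in; y: left of that; z up. The blocks' front faces are at x = 0, 60 and 120 mm. Each bore starts anywhere within 9 mm to either side of the centre line, each at another place; this is not measured and must be felt (or seen).
- bar: The aligning bar as a whole: 226 mm long, about 0.33 kg. Origin on its underside, 12 mm below bar_grip, same axes.
- rail: Fixed dark steel plate 220 x 116 x 12 mm with three equal grey blocks: 22 mm thick along x, 66 mm wide, tops 73 mm above the bench, a straight 16 mm bore through each; feet below 22 mm, 4 mm longer each way. Blocks slide alone along y, up to 16 mm off centre, against about 2 N of friction, and stay where left. Origin: plate's centre on the bench, 71 mm past rail_entry, same axes.
- offcut_2: Bystander: loose beech offcut 60 x 85 x 24 mm, origin at the centre of its underside.
- angle_bracket: Bystander: loose steel angle bracket 60 x 40 x 50 mm, origin at the centre of its underside.
- sanding_block: Bystander: loose sanding block 64 x 112 x 36 mm, origin at the centre of its underside.

How it is judged:
On the way, in this order (a step that is already met when the one before it is completed fails the run):
1. the bar's tip is inside or past the first bore (15 mm or more past its face) (x of bar_tip in the frame of rail_entry above 0.015 m and z of bar_tip in the frame of rail_entry between -0.004 and 0.004 m and y of bar_tip in the frame of rail_entry between -0.017 and 0.017 m), for 0.05 s.
2. the tip has entered the second bore (x of bar_tip in the frame of rail_entry above 0.072 m and z of bar_tip in the frame of rail_entry between -0.004 and 0.004 m and y of bar_tip in the frame of rail_entry between -0.017 and 0.017 m), for 0.05 s.
3. the tip has entered the third bore (x of bar_tip in the frame of rail_entry above 0.132 m and z of bar_tip in the frame of rail_entry between -0.004 and 0.004 m and y of bar_tip in the frame of rail_entry between -0.017 and 0.017 m), for 0.05 s.
At the end, for the whole second after the job is handed in: The bar rests through all three bores: tip 153 to 159 mm past the first block's front face (shoulder within 3 mm of it), within 5 mm of bore height, 18 mm of the rail's centre line and 0.12 rad of its direction; the three loose bystanders within 20 mm of where they were (x of bar_tip in the frame of rail_entry between 0.153 and 0.159 m and z of bar_tip in the frame of rail_entry between -0.005 and 0.005 m and y of bar_tip in the frame of rail_entry between -0.018 and 0.018 m and angle between the x axis of bar_tip and the x axis of rail_entry, either way round below 0.12 rad and linear speed of bar below 0.02 m/s and distance of each of offcut_2, angle_bracket, sanding_block from where it was at the start of the episode below 0.02 m); the robot touches nothing.
It fails at once if the bar is forced: more than 40 N between the bar and the rail with its blocks (contact force between bar and rail above 40 N).
It fails at once if the robot itself presses on the rail or its blocks with more than 40 N (contact force between any of the fingers, the arm and rail above 40 N).
It fails at once if a loose bystander is pushed more than 20 mm (distance of any of offcut_2, angle_bracket, sanding_block from where it was at the start of the episode above 0.02 m).
It also fails if it takes over 72 s, if anything falls off the work surface, if the arm or the gripper's body presses on something with over 40 N, if the wrist force passes 120 N, or if a joint passes its speed limit or range.

## Working session

There is one attempt and no reset: what is moved stays moved. The work goes in short steps, Python scripts to look and compute and a shell command to move; the robot and the scene stay as the last step left them, time stands still between calls to the robot, and variables do not carry over. Pictures are saved under pics/ and viewed, and the job is handed in when it is done.

```bash
ls; mkdir -p pics; python3 - <<'E'
from station import env, viewer
import cv2,numpy as np
print(env.read_state())
for n in ["scene","top"]:
    s=viewer.snapshot(n); cv2.imwrite(f"pics/{n}0.png",s["pixels"][:,:,::-1]); print({k:v for k,v in s.items() if k!="pixels"})
E
```

```text
pics
{'time': 0.0, 'q': array([ 1.2023058 ,  0.70711548, -0.02765185,  1.48496749,  0.02201877,
        0.95088807, -0.0754848 ]), 'qvel': array([ 1.91615797e-03,  3.17717992e-04, -5.44148485e-05, -1.24071050e-03,
       -6.56574343e-04,  1.99365014e-03,  3.22852252e-04]), 'joint_torque': array([ 8.57422719e-05, -8.83207369e+01,  1.23450380e+00, -2.36166805e+01,
        1.68726122e-02,  6.55612865e-03, -9.02002466e-05]), 'tool_pos': array([ 0.18451495, -0.5443446 ,  0.24482739]), 'eef_rot': array([ 8.12728149e-01, -5.82642829e-01, -4.44550344e-04, -3.02596555e-04]), 'contact_force': array([-0.05838512, -0.25103089, -0.18351111]), 'moment': array([ 0.09908919, -0.0174106 ,  0.04309846]), 'gripper_width': 0.08554898861967528}
{'fx': 384.183652786501, 'fy': 384.183652786501, 'cx': 319.35765020188177, 'cy': 198.77409429281337, 'pose': array([[-0.71079073,  0.3286055 , -0.62192843,  0.02357282],
       [-0.70292241, -0.29913237,  0.64530606,  0.4066229 ],
       [ 0.02601219,  0.89584499,  0.44360469,  0.45749093],
       [ 0.        ,  0.        ,  0.        ,  1.        ]])}
{'fx': 401.4996799389206, 'fy': 401.4996799389206, 'cx': 314.92587371735215, 'cy': 203.00077432888116, 'pose': array([[-0.01822642,  0.98593571, -0.16612821,  0.39284707],
       [-0.99960773, -0.0144352 ,  0.02400008, -0.13341208],
       [ 0.02126444,  0.16650048,  0.98581206,  0.88719079],
       [ 0.        ,  0.        ,  0.        ,  1.        ]])}
```

View pics/scene0.png

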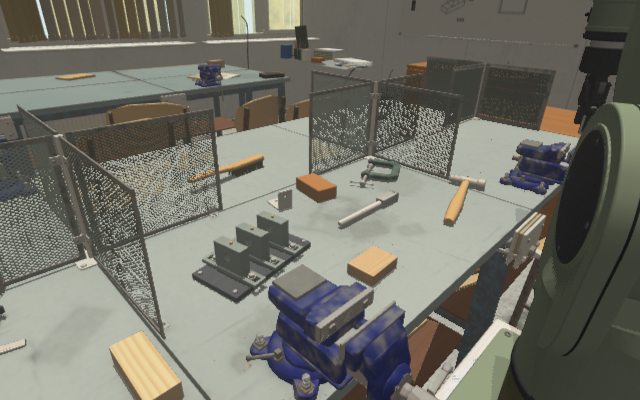

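View pics/top0.png

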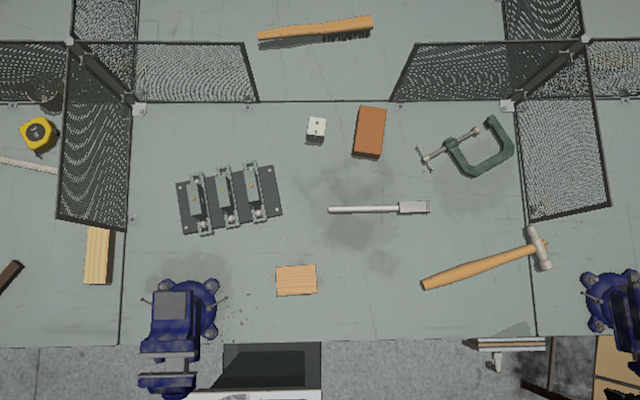

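The scene view shows the blocks at about (250,250) and the bar at (370,208). In the top view the bar handle is at (413,207) with its tip at (329,210), and the rail runs from (180,210) to (280,190).

```bash
cat > h.py <<'E'
import numpy as np, cv2
from station import env, viewer
def px2w(s,u,v,z):
    P=s["pose"]; d=P[:3,:3]@np.array([(u-s["cx"])/s["fx"],-(v-s["cy"])/s["fy"],-1.]); o=P[:3,3]
    return o+d*(z-o[2])/d[2]
def w2px(s,p):
    P=s["pose"]; c=P[:3,:3].T@(np.asarray(p)-P[:3,3]); return np.array([s["cx"]+s["fx"]*c[0]/-c[2], s["cy"]-s["fy"]*c[1]/-c[2]])
def crop(s,u0,v0,u1,v1,k,name):
    im=s["pixels"][v0:v1,u0:u1,::-1]; im=cv2.resize(im,None,fx=k,fy=k,interpolation=cv2.INTER_CUBIC)
    for u in range((u0+9)//10*10,u1,10):
        cv2.line(im,((u-u0)*k,0),((u-u0)*k,6 if u%50 else 14),(0,0,255),1)
    for v in range((v0+9)//10*10,v1,10):
        cv2.line(im,(0,(v-v0)*k),(6 if v%50 else 14,(v-v0)*k),(0,0,255),1)
    cv2.imwrite("pics/"+name,im)
E
python3 - <<'E'
from h import *
s=viewer.snapshot("top"); crop(s,170,150,290,240,6,"t1.png"); crop(s,320,190,440,225,6,"t2.png")
s=viewer.snapshot("scene"); crop(s,190,180,410,300,3,"s1.png")
E
```

```text
(no output)
```

View pics/t1.png

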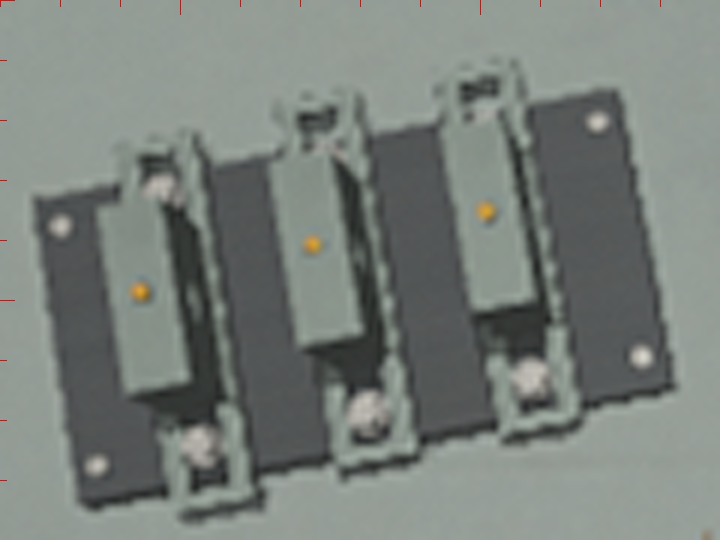

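View pics/t2.png

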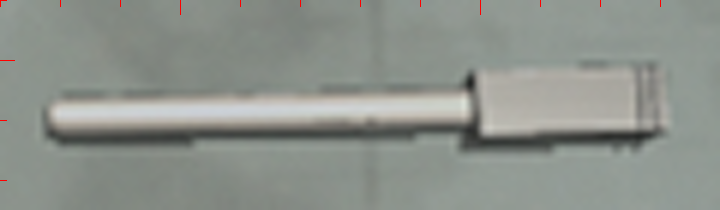

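View pics/s1.png

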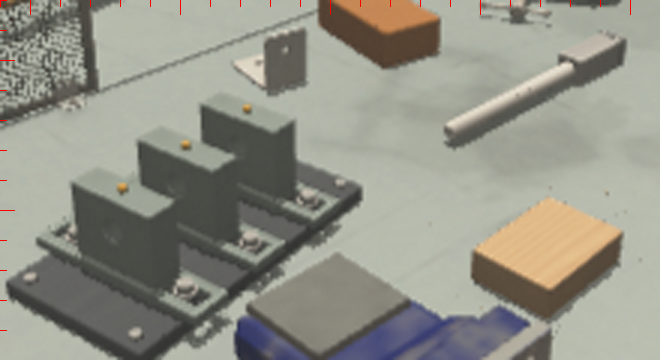

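```bash
cat > m.py <<'E'
from h import *
s=viewer.snapshot("top")
f=lambda x,y,z:px2w(s,170+(x+.0)/6,150+y/6,z)
c=[f(33,200,.012),f(616,90,.012),f(673,385,.012),f(85,507,.012)]
print("corners",np.round(c,4)); L=lambda a,b:np.linalg.norm(c[a]-c[b])
print(L(0,1),L(2,3),L(0,3),L(1,2))
d=(c[0]-c[1])+(c[3]-c[2]); e=(c[3]-c[0])+(c[2]-c[1])
print("x dir deg",np.degrees(np.arctan2(d[1],d[0])),"from e",np.degrees(np.arctan2(e[1],e[0])))
ce=np.mean(c,0)
th=np.arctan2(d[1],d[0]); X=np.array([np.cos(th),np.sin(th),0]);Y=np.array([-X[1],X[0],0])
en=ce-0.071*X; en[2]=.05; print("centre",ce,"entry",en)
loc=lambda p:np.round([(p-en)@X*1e3,(p-en)@Y*1e3],1)
for n,p in dict(d1=(486,211),d2=(312,244),d3=(140,292)).items(): print(n,loc(f(*p,.0745)),f(*p,.0745))
for n,p in dict(b1=[(443,120),(505,112),(540,300),(474,313)],b2=[(270,163),(335,155),(364,332),(300,347)],b3=[(98,208),(160,200),(190,380),(127,395)]).items(): print(n,[loc(f(*q,.073)) for q in p])
g=lambda x,y,z:px2w(s,320+x/6,190+y/6,z)
h=[g(480,72,.024),g(634,68,.024),g(634,134,.024),g(480,135,.024)]
print("handle",np.round(h,4)); print("handle back",np.round([g(662,70,.024),g(662,132,.024)],4))
print("tip",g(48,116,.012), "rod at shoulder",g(470,110,.012))
for n,q in dict(a=(480,103),b=(662,101)).items(): print(n,g(*q,.024))
E
python3 m.py
```

```text
corners [[ 0.589   0.1531  0.012 ]
 [ 0.6281 -0.0615  0.012 ]
 [ 0.5165 -0.0823  0.012 ]
 [ 0.4753  0.13    0.012 ]]
0.21812961823591107 0.21622079211553388 0.1160410068572645 0.11350692527336498
x dir deg 100.66420779706428 from e -168.99152077553657
centre [0.55221621 0.03479779 0.012     ] entry [ 0.56535496 -0.03497594  0.05      ]
d1 [12. -6.] [ 0.56901321 -0.02206753  0.0745    ]
d2 [72.2 -6.4] [0.55828018 0.03719749 0.0745    ]
d3 [132.1  -1.5] [0.54242102 0.09516203 0.0745    ]
b1 [array([ 21., -41.]), array([ -0.5, -39.6]), array([-0.4, 28. ]), array([22.5, 27.9])]
b2 [array([ 81.9, -37.7]), array([ 59.6, -36.1]), array([60.3, 26.9]), array([82.4, 27.7])]
b3 [array([142. , -33.7]), array([120.9, -32.3]), array([120.6,  31.5]), array([142.2,  32.3])]
handle [[ 0.5378 -0.341   0.024 ]
 [ 0.5385 -0.3977  0.024 ]
 [ 0.5141 -0.3961  0.024 ]
 [ 0.5146 -0.3397  0.024 ]]
handle back [[ 0.5376 -0.4079  0.024 ]
 [ 0.5147 -0.4064  0.024 ]]
tip [ 0.52574043 -0.18331687  0.012     ] rod at shoulder [ 0.52564379 -0.33936598  0.012     ]
a [ 0.5263484  -0.34034073  0.024     ]
b [ 0.52609452 -0.40715075  0.024     ]
```

```bash
python3 -m inch '[{"linear":[170,90,0],"angular":[0,0,35],"fingers":1},{"linear":[170,90,0],"angular":[0,0,35],"fingers":1},{"linear":[170,90,0],"angular":[0,0,35],"fingers":1},{"linear":[170,90,0],"angular":[0,0,35],"fingers":1},{"linear":[341,180,-60],"angular":[0,0,71.3],"fingers":1},{"linear":[341,180,-60],"angular":[0,0,71.3],"fingers":1},{"linear":[341,180,-60],"angular":[0,0,71.3],"fingers":1},{"linear":[341,180,-60],"angular":[0,0,71.3],"fingers":1},{"linear":[341,180,-60],"angular":[0,0,71.3],"fingers":1},{"linear":[341,180,-60],"angular":[0,0,71.3],"fingers":1},{"linear":[341,180,-60],"angular":[0,0,71.3],"fingers":1},{"linear":[341,180,-60],"angular":[0,0,71.3],"fingers":1}]' 100
```

```text
time: 1.45
tool_pos: [0.5248, -0.3656, 0.1858]
eef_rot: [1.0, -0.001, 0.0, 0.0]
contact_force: [0.0, 0.5, -0.3]
gripper_width: 0.0855
```

```bash
python3 -m inch '[{"linear":[1,1,-40],"angular":[0,0,0],"fingers":1},{"linear":[1,1,-85],"angular":[0,0,0],"fingers":1},{"linear":[1,1,-125],"angular":[0,0,0],"fingers":1},{"linear":[1,1,-125],"angular":[0,0,0],"fingers":1},{"linear":[1,1,-125],"angular":[0,0,0],"fingers":1}]'; python3 - <<'E'
from h import *
s=viewer.snapshot("top"); crop(s,310,150,470,270,5,"t3.png")
s=viewer.snapshot("scene"); crop(s,300,120,460,260,5,"s3.png")
print(env.read_state()["tool_pos"])
E
```

```text
time: 1.95
tool_pos: [0.5266, -0.3641, 0.0616]
eef_rot: [1.0, -0.0, 0.0, 0.0]
contact_force: [0.6, 0.2, 1.1]
gripper_width: 0.0854
[ 0.5273618  -0.36440069  0.06284547]
```

View pics/t3.png

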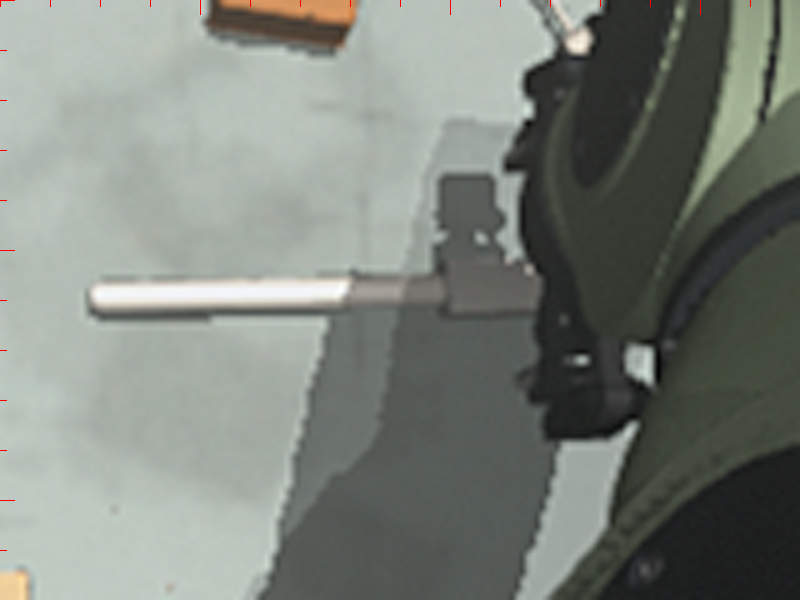

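View pics/s3.png

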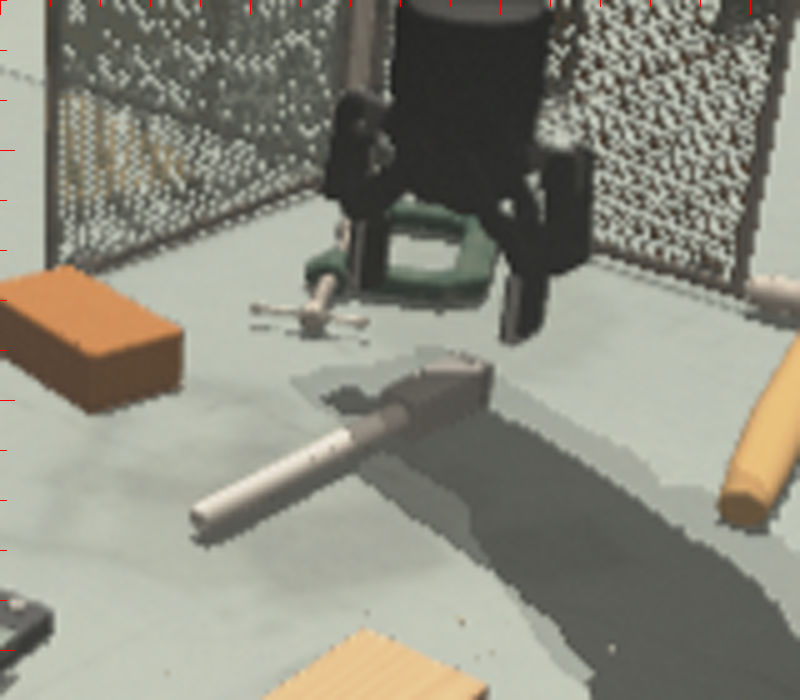

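```bash
python3 -m inch '[{"linear":[-0.5,0,-25],"angular":[0,0,0],"fingers":1},{"linear":[-0.5,0,-44],"angular":[0,0,0],"fingers":1},{"linear":[-0.5,0,-44],"angular":[0,0,0],"fingers":1},{"linear":[-0.5,0,-44],"angular":[0,0,0],"fingers":0.1},{"linear":[-0.5,0,-44],"angular":[0,0,0],"fingers":-0.1},{"linear":[-0.5,0,-44],"angular":[0,0,0],"fingers":-0.3},{"linear":[-0.5,0,-44],"angular":[0,0,0],"fingers":-0.3}]'
```

```text
time: 2.75
tool_pos: [0.5263, -0.3637, 0.017]
eef_rot: [1.0, 0.0, 0.0, 0.0]
contact_force: [-0.3, 0.4, -0.3]
gripper_width: 0.0298
```

```bash
python3 -m inch '[{"linear":[0,0,0],"angular":[0,0,0],"fingers":-1},{"linear":[0,0,0],"angular":[0,0,0],"fingers":-1},{"linear":[0,0,0],"angular":[0,0,0],"fingers":-1},{"linear":[0,0,0],"angular":[0,0,0],"fingers":-1}]' 100
```

```text
time: 3.15
tool_pos: [0.5266, -0.3637, 0.0173]
eef_rot: [1.0, 0.0, 0.001, 0.0]
contact_force: [-1.7, 2.8, 12.7]
gripper_width: 0.022
```

```bash
python3 -m inch '[{"linear":[0,0,20],"angular":[0,0,0],"fingers":-1},{"linear":[0,0,55],"angular":[0,0,0],"fingers":-1},{"linear":[0,0,83],"angular":[0,0,0],"fingers":-1},{"linear":[28,41,83],"angular":[0,0,4],"fingers":-1},{"linear":[56,82,83],"angular":[0,0,8],"fingers":-1},{"linear":[84,123,83],"angular":[0,0,10.8],"fingers":-1},{"linear":[84,123,83],"angular":[0,0,10.8],"fingers":-1},{"linear":[84,123,83],"angular":[0,0,10.8],"fingers":-1},{"linear":[84,123,83],"angular":[0,0,10.8],"fingers":-1}]'; python3 - <<'E'
from h import *
s=viewer.snapshot("top"); crop(s,170,140,330,260,5,"t4.png")
s=viewer.snapshot("scene"); crop(s,190,130,430,310,3,"s4.png")
print(env.read_state())
E
```

```text
time: 4.05
tool_pos: [0.6095, -0.2416, 0.0992]
eef_rot: [0.996, 0.094, -0.0, 0.0]
contact_force: [0.4, -0.0, -3.3]
gripper_width: 0.022
{'time': 4.15, 'q': array([ 0.46285803,  1.02089849, -0.3163762 ,  1.29660451,  0.35255201,
        0.87872653,  0.24987107]), 'qvel': array([-0.00188316, -0.00121438, -0.00581155, -0.00016228, -0.00161696,
       -0.00160191, -0.00072624]), 'joint_torque': array([-9.38269570e-01, -1.07944751e+02, -5.56169361e+00, -2.16636568e+01,
        7.68028287e-03,  2.93033430e-03,  1.96112807e-03]), 'tool_pos': array([ 0.60946791, -0.24176758,  0.09926534]), 'eef_rot': array([ 9.95624675e-01,  9.34418746e-02, -2.71488413e-04,  2.21515729e-04]), 'contact_force': array([ 0.04877811, -0.75102905, -3.33435119]), 'moment': array([ 0.07551412,  0.06637205, -0.01882729]), 'gripper_width': 0.02172635426113077}
```

View pics/t4.png

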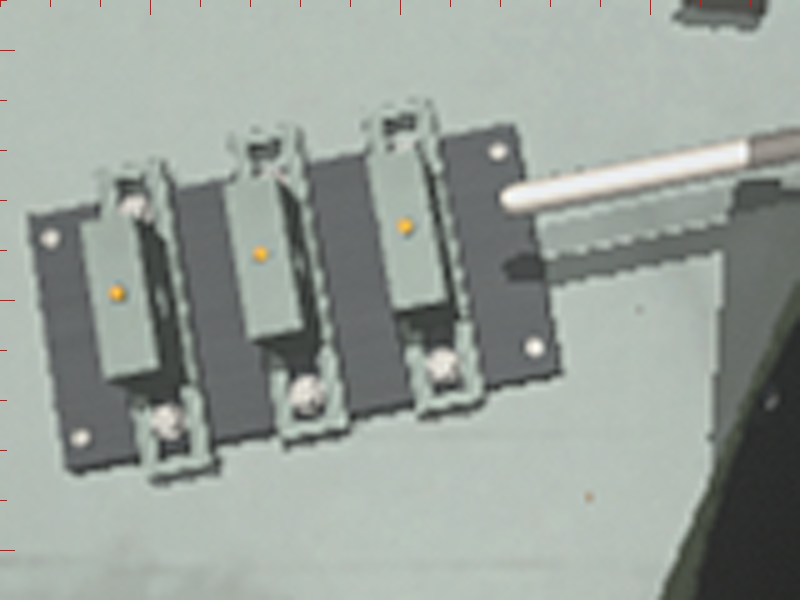

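View pics/s4.png

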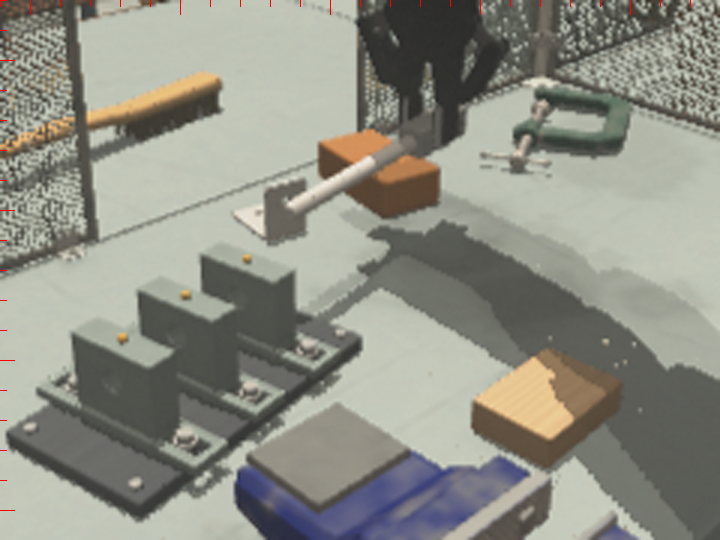

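```bash
python3 -m inch '[{"linear":[1,1,-22],"angular":[0,0,0],"fingers":-1},{"linear":[1,1,-44],"angular":[0,0,0],"fingers":-1},{"linear":[1,1,-44],"angular":[0,0,0],"fingers":-1},{"linear":[1,1,-44],"angular":[0,0,0],"fingers":-1}]'; python3 - <<'E'
from h import *
s=viewer.snapshot("top"); crop(s,240,150,340,225,8,"t5.png")
s=viewer.snapshot("scene"); crop(s,240,170,340,245,8,"s5.png")
r=env.read_state(); print(r["tool_pos"],r["eef_rot"])
E
```

```text
time: 4.55
tool_pos: [0.611, -0.2401, 0.0558]
eef_rot: [0.996, 0.094, -0.0, 0.0]
contact_force: [-0.5, 0.0, -2.5]
gripper_width: 0.022
[ 0.61147301 -0.24001966  0.0565293 ] [9.95570834e-01 9.40116922e-02 6.44649924e-04 3.16940328e-04]
```

View pics/t5.png

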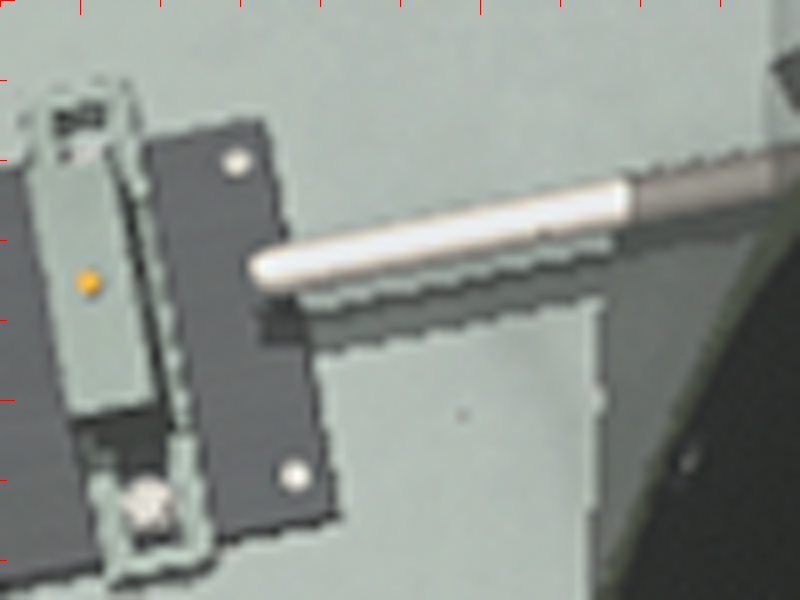

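View pics/s5.png

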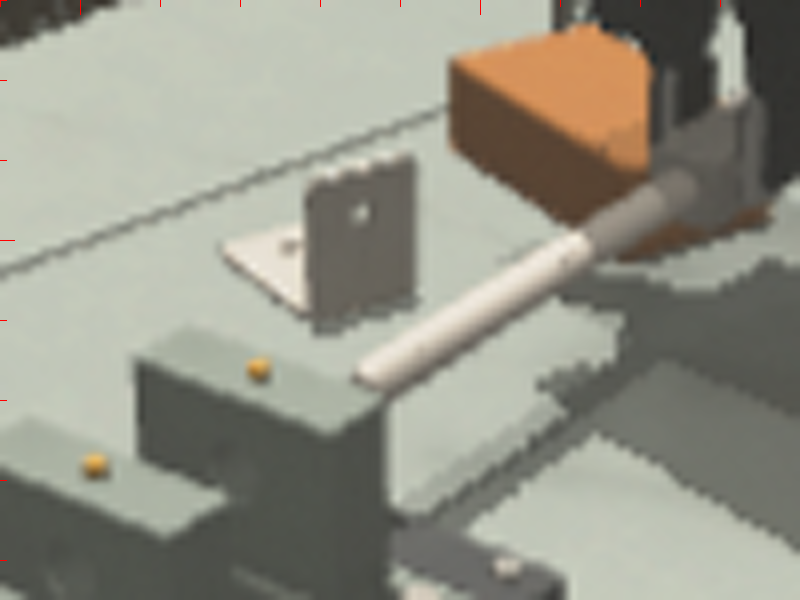

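```bash
python3 - <<'E'
from h import *
s=viewer.snapshot("top")
f=lambda x,y,z:px2w(s,240+x/8,150+y/8,z)
tip=f(250,270,.05); a=f(300,261,.05); b=f(625,198.5,.05)
d=b-a; print("tip",tip,"bar dir",np.degrees(np.arctan2(-d[1],-d[0])))
d1=f(88,283,.0745); print("dot1",d1)
e=f(267,120,.012)-f(338,517,.012); print("plate front dir",np.degrees(np.arctan2(e[1],e[0]))+90)
th=np.radians(100.8); X=np.array([np.cos(th),np.sin(th),0]);Y=np.array([-X[1],X[0],0])
print("dot - tip: along, across mm",(d1-tip)@X*1e3,(d1-tip)@Y*1e3, "dot - rod pts across",(d1-a)@Y*1e3,(d1-b)@Y*1e3)
r=env.read_state(); print("tcp-tip",(tip-r["tool_pos"])@X*1e3,(tip-r["tool_pos"])@Y*1e3, r["tool_pos"])
# corners of block1 top
for q in [(22,170),(110,160),(160,402),(75,418)]: p=f(*q,.073); print(((p-tip)@X*1e3).round(1),((p-tip)@Y*1e3).round(1))
s2=viewer.snapshot("scene")
# triangulate tip axis height: tip upper/lower pixel in scene
print("scene proj of tip z=.05",(w2px(s2,tip)-[240,170])*8,(w2px(s2,r["tool_pos"]+.1804*X-[0,0,.0055])-[240,170])*8)
E
```

```text
tip [ 0.57681764 -0.06162315  0.05      ] bar dir 100.3967595599295
dot1 [ 0.56857428 -0.02207112  0.0745    ]
plate front dir 99.74531522369172
dot - tip: along, across mm 40.39610650926116 0.6860447028926949 dot - rod pts across 0.42667811127365785 -0.19481965627763415
tcp-tip 181.64130081881572 0.6445616159464406 [ 0.61148698 -0.23992631  0.05651029]
51.9 -32.6
29.1 -30.7
28.1 34.7
50.1 34.5
scene proj of tip z=.05 [357.24598237 390.67310173] [358.19381602 384.88157894]
```

```bash
python3 -m inch '[{"linear":[-1.9,10,-1.2],"angular":[0,0,0],"fingers":-1},{"linear":[-3.7,20,-1.2],"angular":[0,0,0],"fingers":-1},{"linear":[-4.7,24.6,-1.2],"angular":[0,0,0],"fingers":-1},{"linear":[-4.7,24.6,-1.2],"angular":[0,0,0],"fingers":-1},{"linear":[-4.7,24.6,-1.2],"angular":[0,0,0],"fingers":-1}]'; cat > st.py <<'E'
from h import *
import sys
r=env.read_state(); th=np.radians(100.8); X=np.array([np.cos(th),np.sin(th),0]);Y=np.array([-X[1],X[0],0])
en=np.array([.5654,-.0350,.05]); t=r["tool_pos"]; R=cv2.Rodrigues(np.zeros(3))[0]
from scipy.spatial.transform import Rotation as Ro
R=Ro.from_quat(r["eef_rot"]).as_matrix(); y=R[:,1]*np.sign(R[:,1]@X)
tip=t+.181*y
print("t",r["time"],"tip rail-frame mm",((tip-en)@X*1e3).round(1),((tip-en)@Y*1e3).round(1),"tcp z",(t[2]*1e3).round(1),"bar yaw rel deg",np.degrees(np.arctan2(y@Y,y@X)).round(2),"pitch",np.degrees(np.arcsin(y[2])).round(2))
F=r["contact_force"];M=r["moment"]
print("F along,across,z",(F@X).round(1),(F@Y).round(1),F[2].round(1),"M",(M@X).round(2),(M@Y).round(2),M[2].round(2),"w",r["gripper_width"])
E
python3 st.py
```

```text
time: 5.25
tool_pos: [0.6065, -0.215, 0.0542]
eef_rot: [0.996, 0.094, -0.0, 0.0]
contact_force: [-0.5, 0.5, -3.9]
gripper_width: 0.0221
t 5.25 tip rail-frame mm -3.5 -6.5 tcp z 54.2 bar yaw rel deg 0.03 pitch -0.02
F along,across,z 0.6 0.4 -3.9 M -0.05 -0.02 -0.01 w 0.022063750662140322
```

```bash
python3 -m inch '[{"linear":[-0.2,1.5,0.8],"angular":[0,0,0],"fingers":-1},{"linear":[-0.5,2.5,0.8],"angular":[0,0,0],"fingers":-1},{"linear":[-0.7,3.9,0.8],"angular":[0,0,0],"fingers":-1},{"linear":[-0.9,4.9,0.8],"angular":[0,0,0],"fingers":-1},{"linear":[-0.9,4.9,0.8],"angular":[0,0,0],"fingers":-1}]'; python3 st.py
```

```text
time: 5.75
tool_pos: [0.6055, -0.2099, 0.0549]
eef_rot: [0.996, 0.094, -0.0, -0.0]
contact_force: [-0.3, 1.3, -3.9]
gripper_width: 0.0221
t 5.75 tip rail-frame mm 1.7 -6.5 tcp z 54.9 bar yaw rel deg 0.03 pitch 0.0
F along,across,z 1.4 0.0 -3.9 M -0.03 0.01 -0.04 w 0.022098575721143352
```

```bash
python3 -m inch '[{"linear":[-0.3,1.5,0],"angular":[0,0,0],"fingers":-1},{"linear":[-0.6,2.9,0],"angular":[0,0,0],"fingers":-1},{"linear":[-0.8,4,0],"angular":[0,0,0],"fingers":-1},{"linear":[-0.9,4.9,0],"angular":[0,0,0],"fingers":-1},{"linear":[-0.9,4.9,0],"angular":[0,0,0],"fingers":-1}]'; python3 st.py
```

```text
time: 6.25
tool_pos: [0.6046, -0.205, 0.0549]
eef_rot: [0.996, 0.094, -0.0, -0.0]
contact_force: [-0.4, 0.9, -2.5]
gripper_width: 0.0219
t 6.25 tip rail-frame mm 6.7 -6.6 tcp z 54.9 bar yaw rel deg 0.03 pitch 0.0
F along,across,z 1.0 0.2 -2.5 M -0.06 -0.08 -0.03 w 0.02190804053284267
```

```bash
python3 -m inch '[{"linear":[-0.4,2,0],"angular":[0,0,0],"fingers":-1},{"linear":[-0.8,4,0],"angular":[0,0,0],"fingers":-1},{"linear":[-1.1,6,0],"angular":[0,0,0],"fingers":-1},{"linear":[-1.5,8,0],"angular":[0,0,0],"fingers":-1},{"linear":[-1.8,9.8,0],"angular":[0,0,0],"fingers":-1},{"linear":[-1.8,9.8,0],"angular":[0,0,0],"fingers":-1}]'; python3 st.py;python3 - <<'E'
from h import *
s=viewer.snapshot("top"); crop(s,170,150,290,240,6,"t6.png")
E
```

```text
time: 6.85
tool_pos: [0.6028, -0.195, 0.0549]
eef_rot: [0.996, 0.094, -0.0, -0.0]
contact_force: [1.2, 0.6, -3.3]
gripper_width: 0.0218
t 6.85 tip rail-frame mm 16.9 -6.6 tcp z 54.9 bar yaw rel deg 0.04 pitch 0.01
F along,across,z 0.4 -1.3 -3.3 M -0.08 -0.05 -0.05 w 0.021838945722854414
```

View pics/t6.png

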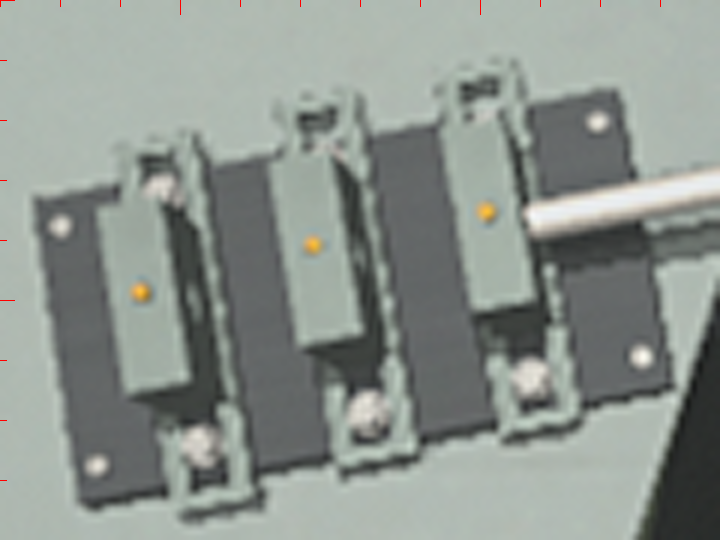

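```bash
python3 -m inch '[{"linear":[-0.9,5,0],"angular":[0,0,0],"fingers":-1},{"linear":[-1.9,10,0],"angular":[0,0,0],"fingers":-1},{"linear":[-2.9,15,0],"angular":[0,0,0],"fingers":-1},{"linear":[-3.8,20,0],"angular":[0,0,0],"fingers":-1},{"linear":[-4.8,25,0],"angular":[0,0,0],"fingers":-1},{"linear":[-5.7,30,0],"angular":[0,0,0],"fingers":-1},{"linear":[-6.7,35,0],"angular":[0,0,0],"fingers":-1},{"linear":[-7.3,38.3,0],"angular":[0,0,0],"fingers":-1},{"linear":[-7.3,38.3,0],"angular":[0,0,0],"fingers":-1}]'; python3 st.py
```

```text
time: 7.8
tool_pos: [0.5955, -0.1564, 0.0549]
eef_rot: [0.996, 0.095, -0.0, -0.0]
contact_force: [-1.3, 0.2, -3.9]
gripper_width: 0.0215
t 7.8 tip rail-frame mm 56.1 -6.6 tcp z 54.9 bar yaw rel deg 0.06 pitch 0.01
F along,across,z 0.4 1.3 -3.9 M -0.02 -0.0 -0.06 w 0.021541751105965137
```

Now feel for bore 2, at 1 mm per row.

```bash
python3 -m inch '[{"linear":[-0.2,1,0],"angular":[0,0,0],"fingers":-1},{"linear":[-0.4,2,0],"angular":[0,0,0],"fingers":-1},{"linear":[-0.6,3,0],"angular":[0,0,0],"fingers":-1},{"linear":[-0.8,4,0],"angular":[0,0,0],"fingers":-1},{"linear":[-0.9,4.9,0],"angular":[0,0,0],"fingers":-1},{"linear":[-1.1,5.9,0],"angular":[0,0,0],"fingers":-1}]'; python3 st.py
```

```text
time: 8.4
tool_pos: [0.5943, -0.1511, 0.0548]
eef_rot: [0.996, 0.094, -0.0, -0.0]
contact_force: [0.4, -0.8, -3.4]
gripper_width: 0.022
t 8.4 tip rail-frame mm 61.6 -6.6 tcp z 54.8 bar yaw rel deg 0.02 pitch 0.0
F along,across,z -0.8 -0.2 -3.4 M -0.07 0.08 -0.04 w 0.021972630841107937
```

```bash
python3 -m inch '[{"linear":[-0.2,1,0],"angular":[0,0,0],"fingers":-1},{"linear":[-0.4,2,0],"angular":[0,0,0],"fingers":-1},{"linear":[-0.6,3,0],"angular":[0,0,0],"fingers":-1},{"linear":[-0.8,4,0],"angular":[0,0,0],"fingers":-1},{"linear":[-0.9,4.9,0],"angular":[0,0,0],"fingers":-1},{"linear":[-0.9,4.9,0],"angular":[0,0,0],"fingers":-1}]'; python3 st.py
```

```text
time: 9.0
tool_pos: [0.5935, -0.1461, 0.0549]
eef_rot: [0.996, 0.094, -0.0, -0.0]
contact_force: [0.3, 0.0, -3.1]
gripper_width: 0.022
t 9.0 tip rail-frame mm 66.6 -6.7 tcp z 54.9 bar yaw rel deg 0.03 pitch 0.0
F along,across,z -0.0 -0.3 -3.1 M -0.03 -0.04 -0.03 w 0.022019360244862302
```

```bash
python3 -m inch '[{"linear":[-0.4,2,0],"angular":[0,0,0],"fingers":-1},{"linear":[-0.8,4,0],"angular":[0,0,0],"fingers":-1},{"linear":[-1.1,6,0],"angular":[0,0,0],"fingers":-1},{"linear":[-1.5,8,0],"angular":[0,0,0],"fingers":-1},{"linear":[-1.8,9.8,0],"angular":[0,0,0],"fingers":-1},{"linear":[-2.8,14.7,0],"angular":[0,0,0],"fingers":-1},{"linear":[-3.7,19.6,0],"angular":[0,0,0],"fingers":-1},{"linear":[-4.7,24.6,0],"angular":[0,0,0],"fingers":-1},{"linear":[-4.7,24.6,0],"angular":[0,0,0],"fingers":-1}]'; python3 st.py;python3 - <<'E'
from h import *
s=viewer.snapshot("top"); crop(s,170,150,290,240,6,"t7.png")
E
```

```text
time: 9.9
tool_pos: [0.5888, -0.1205, 0.0549]
eef_rot: [0.995, 0.095, -0.0, -0.0]
contact_force: [1.2, 0.6, -3.4]
gripper_width: 0.0219
t 9.9 tip rail-frame mm 92.6 -6.6 tcp z 54.9 bar yaw rel deg 0.09 pitch 0.03
F along,across,z 0.4 -1.3 -3.4 M -0.18 -0.1 -0.17 w 0.02185556054277992
```

View pics/t7.png

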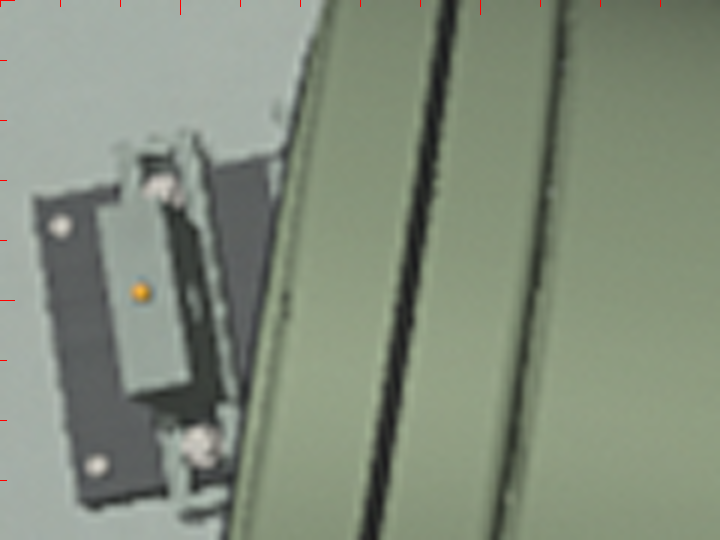

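```bash
python3 -m inch '[{"linear":[-1,-0.2,0],"angular":[0,0,0],"fingers":-1},{"linear":[-2,-0.4,0],"angular":[0,0,0],"fingers":-1},{"linear":[-3,-0.6,0],"angular":[0,0,0],"fingers":-1},{"linear":[-4,-0.8,0],"angular":[0,0,0],"fingers":-1},{"linear":[-4.9,-0.9,0],"angular":[0,0,0],"fingers":-1},{"linear":[-4.9,-0.9,0],"angular":[0,0,0],"fingers":-1}]'; python3 st.py
```

```text
time: 10.55
tool_pos: [0.5839, -0.1225, 0.0549]
eef_rot: [0.996, 0.094, 0.0, -0.0]
contact_force: [3.1, 3.0, -3.9]
gripper_width: 0.0218
t 10.55 tip rail-frame mm 91.6 -1.8 tcp z 54.9 bar yaw rel deg 0.01 pitch 0.01
F along,across,z 2.3 -3.6 -3.9 M -0.81 -0.52 -0.5 w 0.02179581975854381
```

```bash
python3 -m inch '[{"linear":[-0.8,4,0],"angular":[0,0,0],"fingers":-1},{"linear":[-1.5,8,0],"angular":[0,0,0],"fingers":-1},{"linear":[-2.3,12,0],"angular":[0,0,0],"fingers":-1},{"linear":[-3,16,0],"angular":[0,0,0],"fingers":-1},{"linear":[-3.8,20,0],"angular":[0,0,0],"fingers":-1},{"linear":[-4.4,23,0],"angular":[0,0,0],"fingers":-1},{"linear":[-4.4,23,0],"angular":[0,0,0],"fingers":-1}]'; python3 st.py;python3 - <<'E'
from h import *
s=viewer.snapshot("top"); crop(s,170,150,290,240,6,"t8.png")
s=viewer.snapshot("scene"); crop(s,190,170,330,290,5,"s8.png")
E
```

```text
time: 11.25
tool_pos: [0.5794, -0.0987, 0.0549]
eef_rot: [0.996, 0.095, -0.0, -0.0]
contact_force: [2.2, 2.7, -2.6]
gripper_width: 0.0217
t 11.25 tip rail-frame mm 115.8 -1.6 tcp z 54.9 bar yaw rel deg 0.06 pitch 0.03
F along,across,z 2.3 -2.6 -2.6 M -0.84 -0.62 -0.48 w 0.021683109315340125
```

View pics/s8.png

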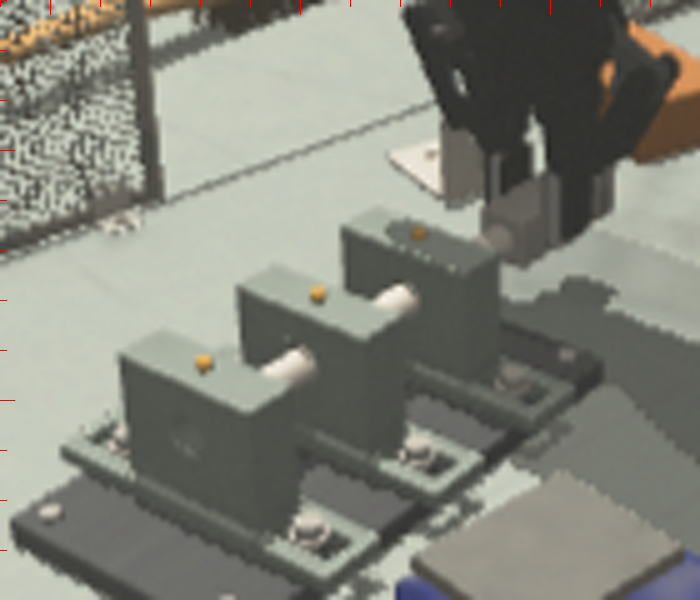

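```bash
python3 - <<'E'
from h import *
s=viewer.snapshot("scene"); th=np.radians(100.8); X=np.array([np.cos(th),np.sin(th),0]);Y=np.array([-X[1],X[0],0]); en=np.array([.5654,-.035,.05])
for lab,o,k,ds in [("init",(190,180),3,[(247,108),(186,144.5),(123,187.5)]),("now",(190,170),5,[(420,233),(318,294),(204,363)])]:
    for d in ds:
        p=px2w(s,o[0]+d[0]/k,o[1]+d[1]/k,.0755); print(lab,((p-en)@X*1e3).round(1),((p-en)@Y*1e3).round(1))
E
```

```text
init 12.7 -5.2
init 72.9 -5.3
init 132.4 -1.0
now 12.6 -0.9
now 72.8 -1.2
now 132.8 -1.1
```

```bash
python3 -m inch '[{"linear":[-0.2,1,0],"angular":[0,0,0],"fingers":-1},{"linear":[-0.4,2,0],"angular":[0,0,0],"fingers":-1},{"linear":[-0.6,3,0],"angular":[0,0,0],"fingers":-1},{"linear":[-0.8,4,0],"angular":[0,0,0],"fingers":-1},{"linear":[-0.9,5,0],"angular":[0,0,0],"fingers":-1},{"linear":[-1.1,6,0],"angular":[0,0,0],"fingers":-1}]'; python3 st.py
```

```text
time: 12.0
tool_pos: [0.5783, -0.0935, 0.0549]
eef_rot: [0.996, 0.094, -0.0, 0.0]
contact_force: [3.3, -1.8, -2.1]
gripper_width: 0.0221
t 12.0 tip rail-frame mm 121.2 -1.6 tcp z 54.9 bar yaw rel deg 0.03 pitch -0.0
F along,across,z -2.4 -2.9 -2.1 M -0.8 0.51 -0.42 w 0.022085991061087124
```

```bash
python3 -m inch '[{"linear":[-0.2,1,0],"angular":[0,0,0],"fingers":-1},{"linear":[-0.4,2,0],"angular":[0,0,0],"fingers":-1},{"linear":[-0.6,3,0],"angular":[0,0,0],"fingers":-1}]'; python3 st.py; python3 -m inch '[{"linear":[-0.2,1,0],"angular":[0,0,0],"fingers":-1},{"linear":[-0.4,2,0],"angular":[0,0,0],"fingers":-1},{"linear":[-0.6,3,0],"angular":[0,0,0],"fingers":-1}]'; python3 st.py
```

```text
time: 12.3
tool_pos: [0.5777, -0.0905, 0.0548]
eef_rot: [0.996, 0.094, -0.0, 0.0]
contact_force: [4.2, -1.8, -3.3]
gripper_width: 0.0221
t 12.3 tip rail-frame mm 124.2 -1.6 tcp z 54.8 bar yaw rel deg 0.03 pitch -0.0
F along,across,z -2.5 -3.8 -3.3 M -0.7 0.48 -0.38 w 0.02213081553509806
time: 12.6
tool_pos: [0.5772, -0.0875, 0.0549]
eef_rot: [0.996, 0.094, -0.0, 0.0]
contact_force: [4.4, -2.3, -2.6]
gripper_width: 0.0218
t 12.6 tip rail-frame mm 127.3 -1.7 tcp z 54.9 bar yaw rel deg 0.02 pitch -0.0
F along,across,z -3.1 -3.9 -2.6 M -0.77 0.51 -0.43 w 0.021816916674087517
```

```bash
python3 -m inch '[{"linear":[-0.4,2,0],"angular":[0,0,0],"fingers":-1},{"linear":[-0.8,4,0],"angular":[0,0,0],"fingers":-1},{"linear":[-1.1,6,0],"angular":[0,0,0],"fingers":-1}]'; python3 st.py; python3 -m inch '[{"linear":[-0.4,2,0],"angular":[0,0,0],"fingers":-1},{"linear":[-0.8,4,0],"angular":[0,0,0],"fingers":-1},{"linear":[-1.1,6,0],"angular":[0,0,0],"fingers":-1},{"linear":[-1.5,8,0],"angular":[0,0,0],"fingers":-1},{"linear":[-2.3,12,0],"angular":[0,0,0],"fingers":-1},{"linear":[-2.3,12,0],"angular":[0,0,0],"fingers":-1}]'; python3 st.py
```

```text
time: 12.9
tool_pos: [0.576, -0.0813, 0.0549]
eef_rot: [0.996, 0.094, -0.0, -0.0]
contact_force: [3.8, -1.6, -3.1]
gripper_width: 0.022
t 12.9 tip rail-frame mm 133.5 -1.7 tcp z 54.9 bar yaw rel deg 0.03 pitch 0.0
F along,across,z -2.3 -3.4 -3.1 M -0.7 0.48 -0.33 w 0.02195684124074501
time: 13.5
tool_pos: [0.5737, -0.0686, 0.0549]
eef_rot: [0.996, 0.095, -0.0, -0.0]
contact_force: [2.6, 3.0, -3.8]
gripper_width: 0.0219
t 13.5 tip rail-frame mm 146.4 -1.6 tcp z 54.9 bar yaw rel deg 0.06 pitch 0.04
F along,across,z 2.4 -3.1 -3.8 M -0.7 -0.4 -0.46 w 0.021864831922457827
```

Nearly home, about 10 mm to go. I'll use small steps until the shoulder is felt.

```bash
python3 -m inch '[{"linear":[-0.4,2,0],"angular":[0,0,0],"fingers":-1},{"linear":[-0.8,4,0],"angular":[0,0,0],"fingers":-1},{"linear":[-1.1,5.5,0],"angular":[0,0,0],"fingers":-1},{"linear":[-1.1,5.5,0],"angular":[0,0,0],"fingers":-1}]'; python3 st.py; python3 -m inch '[{"linear":[-0.2,1,0],"angular":[0,0,0],"fingers":-1},{"linear":[-0.3,1.6,0],"angular":[0,0,0],"fingers":-1}]'; python3 st.py
```

```text
time: 13.9
tool_pos: [0.5727, -0.0637, 0.0549]
eef_rot: [0.996, 0.094, -0.0, -0.0]
contact_force: [3.4, 0.7, -2.2]
gripper_width: 0.0221
t 13.9 tip rail-frame mm 151.4 -1.7 tcp z 54.9 bar yaw rel deg 0.04 pitch 0.01
F along,across,z 0.0 -3.5 -2.2 M -0.83 -0.02 -0.44 w 0.022081751257149843
time: 14.1
tool_pos: [0.5724, -0.0625, 0.0549]
eef_rot: [0.996, 0.094, 0.0, 0.0]
contact_force: [3.7, -1.8, -2.4]
gripper_width: 0.0219
t 14.1 tip rail-frame mm 152.6 -1.7 tcp z 54.9 bar yaw rel deg 0.01 pitch -0.01
F along,across,z -2.5 -3.3 -2.4 M -0.91 0.55 -0.37 w 0.021873281297766046
```

```bash
python3 - <<'E'
from h import *
s=viewer.snapshot("scene"); crop(s,190,170,330,290,5,"s9.png")
E
```

View pics/s9.png

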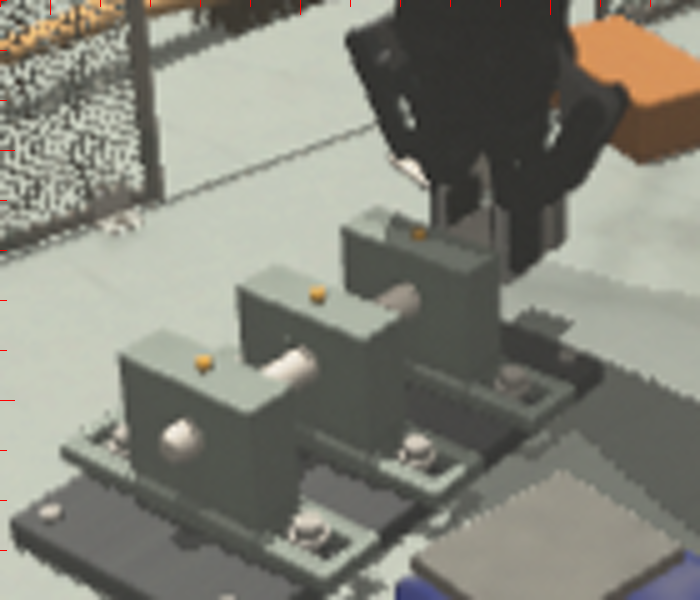

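```bash
for i in 1; do python3 -m inch '[{"linear":[-0.1,0.7,0],"angular":[0,0,0],"fingers":-1},{"linear":[-0.2,1.3,0],"angular":[0,0,0],"fingers":-1},{"linear":[-0.2,1.3,0],"angular":[0,0,0],"fingers":-1}]'; python3 st.py;  python3 -m inch '[{"linear":[-0.1,0.5,0],"angular":[0,0,0],"fingers":-1},{"linear":[-0.1,0.5,0],"angular":[0,0,0],"fingers":-1}]'; python3 st.py; done
```

```text
time: 14.45
tool_pos: [0.5722, -0.061, 0.0549]
eef_rot: [0.996, 0.094, -0.0, -0.0]
contact_force: [3.7, -1.3, -3.6]
gripper_width: 0.022
t 14.45 tip rail-frame mm 154.2 -1.7 tcp z 54.9 bar yaw rel deg 0.02 pitch 0.01
F along,across,z -2.0 -3.4 -3.6 M -0.84 0.39 -0.41 w 0.021995415408066196
time: 14.65
tool_pos: [0.572, -0.0606, 0.0549]
eef_rot: [0.996, 0.094, -0.0, -0.0]
contact_force: [3.8, -1.1, -2.6]
gripper_width: 0.0219
t 14.65 tip rail-frame mm 154.6 -1.6 tcp z 54.9 bar yaw rel deg 0.02 pitch 0.0
F along,across,z -1.8 -3.6 -2.6 M -0.83 0.43 -0.38 w 0.02187639654348897
```

```bash
python3 -m inch '[{"linear":[-0.1,0.5,0],"angular":[0,0,0],"fingers":-1},{"linear":[-0.1,0.5,0],"angular":[0,0,0],"fingers":-1}]'; python3 st.py;  python3 -m inch '[{"linear":[-0.1,0.5,0],"angular":[0,0,0],"fingers":-1},{"linear":[-0.1,0.5,0],"angular":[0,0,0],"fingers":-1}]'; python3 st.py
```

```text
time: 14.85
tool_pos: [0.572, -0.0601, 0.0549]
eef_rot: [0.996, 0.094, -0.0, -0.0]
contact_force: [3.6, -1.9, -2.6]
gripper_width: 0.0224
t 14.85 tip rail-frame mm 155.1 -1.7 tcp z 54.9 bar yaw rel deg 0.03 pitch 0.0
F along,across,z -2.5 -3.2 -2.6 M -0.87 0.45 -0.44 w 0.02235777588730369
time: 15.05
tool_pos: [0.5719, -0.0596, 0.0549]
eef_rot: [0.996, 0.094, -0.0, -0.0]
contact_force: [5.3, -0.9, -3.0]
gripper_width: 0.0219
t 15.05 tip rail-frame mm 155.6 -1.7 tcp z 54.9 bar yaw rel deg 0.03 pitch 0.0
F along,across,z -1.9 -5.0 -3.0 M -0.88 0.44 -0.43 w 0.021876012981666932
```

```bash
python3 -m inch '[{"linear":[-0.1,0.5,0],"angular":[0,0,0],"fingers":-1},{"linear":[-0.1,0.5,0],"angular":[0,0,0],"fingers":-1}]'; python3 st.py;  python3 -m inch '[{"linear":[-0.1,0.4,0],"angular":[0,0,0],"fingers":-1},{"linear":[-0.1,0.4,0],"angular":[0,0,0],"fingers":-1}]'; python3 st.py
```

```text
time: 15.25
tool_pos: [0.5718, -0.0591, 0.0549]
eef_rot: [0.996, 0.094, -0.0, -0.0]
contact_force: [3.4, -2.2, -2.6]
gripper_width: 0.022
t 15.25 tip rail-frame mm 156.2 -1.7 tcp z 54.9 bar yaw rel deg 0.02 pitch 0.0
F along,across,z -2.8 -2.9 -2.6 M -0.9 0.44 -0.37 w 0.021995740425766363
time: 15.45
tool_pos: [0.5717, -0.0587, 0.0549]
eef_rot: [0.996, 0.094, -0.0, -0.0]
contact_force: [4.8, -1.9, -2.8]
gripper_width: 0.0218
t 15.45 tip rail-frame mm 156.5 -1.7 tcp z 54.9 bar yaw rel deg 0.02 pitch 0.0
F along,across,z -2.8 -4.4 -2.8 M -0.86 0.5 -0.41 w 0.02182509917950322
```

```bash
python3 -m inch '[{"linear":[-0.1,0.5,0],"angular":[0,0,0],"fingers":-1},{"linear":[-0.1,0.5,0],"angular":[0,0,0],"fingers":-1}]'; python3 st.py;  python3 -m inch '[{"linear":[-0.1,0.4,0],"angular":[0,0,0],"fingers":-1},{"linear":[-0.1,0.4,0],"angular":[0,0,0],"fingers":-1}]'; python3 st.py; python3 - <<'E'
from h import *
s=viewer.snapshot("scene"); crop(s,190,170,330,290,5,"s10.png")
E
```

```text
time: 15.65
tool_pos: [0.5716, -0.0582, 0.0549]
eef_rot: [0.996, 0.094, -0.0, -0.0]
contact_force: [4.9, -1.8, -2.3]
gripper_width: 0.0219
t 15.65 tip rail-frame mm 157.1 -1.6 tcp z 54.9 bar yaw rel deg 0.03 pitch 0.0
F along,across,z -2.7 -4.5 -2.3 M -0.91 0.5 -0.4 w 0.021876277597120318
time: 15.85
tool_pos: [0.5716, -0.0582, 0.0549]
eef_rot: [0.996, 0.094, 0.0, 0.0]
contact_force: [5.1, -4.4, -2.3]
gripper_width: 0.0219
t 15.85 tip rail-frame mm 157.1 -1.7 tcp z 54.9 bar yaw rel deg 0.01 pitch -0.03
F along,across,z -5.2 -4.2 -2.3 M -0.95 0.96 -0.4 w 0.021874535840658065
```

View pics/s10.png

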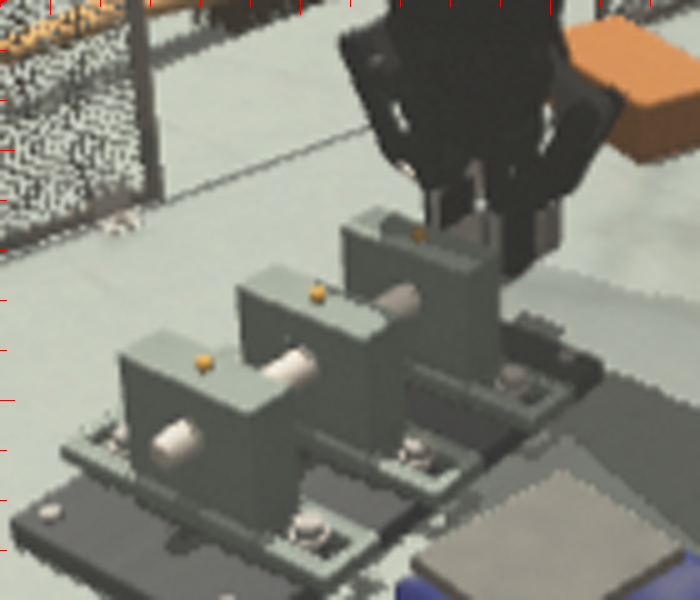

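```bash
python3 -m inch '[{"linear":[-0.1,0.4,0],"angular":[0,0,0],"fingers":-1},{"linear":[-0.1,0.4,0],"angular":[0,0,0],"fingers":-1}]'; python3 st.py; python3 -m inch '[{"linear":[-0.1,0.4,0],"angular":[0,0,0],"fingers":-1},{"linear":[-0.1,0.4,0],"angular":[0,0,0],"fingers":-1}]'; python3 st.py
```

```text
time: 16.1
tool_pos: [0.5715, -0.0582, 0.0549]
eef_rot: [0.996, 0.094, 0.0, 0.0]
contact_force: [5.0, -4.7, -3.5]
gripper_width: 0.0221
t 16.1 tip rail-frame mm 157.1 -1.7 tcp z 54.9 bar yaw rel deg -0.01 pitch -0.06
F along,across,z -5.6 -4.1 -3.5 M -0.96 1.41 -0.44 w 0.022110800347431684
time: 16.3
tool_pos: [0.5714, -0.0581, 0.0549]
eef_rot: [0.996, 0.094, 0.0, 0.001]
contact_force: [6.0, -7.7, -3.8]
gripper_width: 0.022
t 16.3 tip rail-frame mm 157.1 -1.7 tcp z 54.9 bar yaw rel deg -0.02 pitch -0.08
F along,across,z -8.7 -4.5 -3.8 M -1.03 1.8 -0.43 w 0.021953072153888906
```

```bash
python3 -m inch '[{"linear":[0.1,-0.8,0],"angular":[0,0,0],"fingers":-1},{"linear":[0.1,-0.8,0],"angular":[0,0,0],"fingers":-0.2},{"linear":[0.1,-0.8,0],"angular":[0,0,0],"fingers":0.3},{"linear":[0.1,-0.8,0],"angular":[0,0,0],"fingers":0.3},{"linear":[0.1,-0.8,0],"angular":[0,0,0],"fingers":0.3},{"linear":[0.1,-0.8,0],"angular":[0,0,0],"fingers":0.3}]'; python3 st.py
```

```text
time: 16.9
tool_pos: [0.5713, -0.0578, 0.0548]
eef_rot: [0.996, 0.094, -0.0, -0.0]
contact_force: [-0.5, -0.4, 0.1]
gripper_width: 0.0552
t 16.9 tip rail-frame mm 157.5 -1.4 tcp z 54.8 bar yaw rel deg 0.03 pitch 0.01
F along,across,z -0.3 0.6 0.1 M 0.07 -0.02 0.03 w 0.05521836296365383
```

```bash
python3 -m inch '[{"linear":[0,0,20],"angular":[0,0,0],"fingers":0.3},{"linear":[0,0,50],"angular":[0,0,0],"fingers":0.3},{"linear":[0,0,90],"angular":[0,0,0],"fingers":0.3},{"linear":[0,0,130],"angular":[0,0,0],"fingers":0.3},{"linear":[0,0,170],"angular":[0,0,0],"fingers":0.3},{"linear":[-20,-40,190],"angular":[0,0,0],"fingers":0.3},{"linear":[-50,-80,190],"angular":[0,0,0],"fingers":0.3},{"linear":[-80,-120,190],"angular":[0,0,0],"fingers":0.3},{"linear":[-100,-160,190],"angular":[0,0,0],"fingers":0.3},{"linear":[-100,-200,190],"angular":[0,0,0],"fingers":0.3},{"linear":[-100,-240,190],"angular":[0,0,0],"fingers":0.3},{"linear":[-100,-240,190],"angular":[0,0,0],"fingers":0.3}]'; python3 -m inch '[{"linear":[0,0,0],"angular":[0,0,0],"fingers":0.3},{"linear":[0,0,0],"angular":[0,0,0],"fingers":0.3}]'; python3 - <<'E'
from h import *
s=viewer.snapshot("top"); crop(s,170,90,330,210+30,5,"t11.png")
s=viewer.snapshot("scene"); crop(s,190,150,410,300,3,"s11.png")
E
```

```text
time: 18.1
tool_pos: [0.4698, -0.3029, 0.2443]
eef_rot: [0.996, 0.091, -0.001, 0.001]
contact_force: [-0.3, 1.1, 0.7]
gripper_width: 0.0555
time: 18.3
tool_pos: [0.4716, -0.2969, 0.2449]
eef_rot: [0.995, 0.095, -0.0, -0.0]
contact_force: [0.3, 0.4, -0.6]
gripper_width: 0.0551
```

View pics/t11.png

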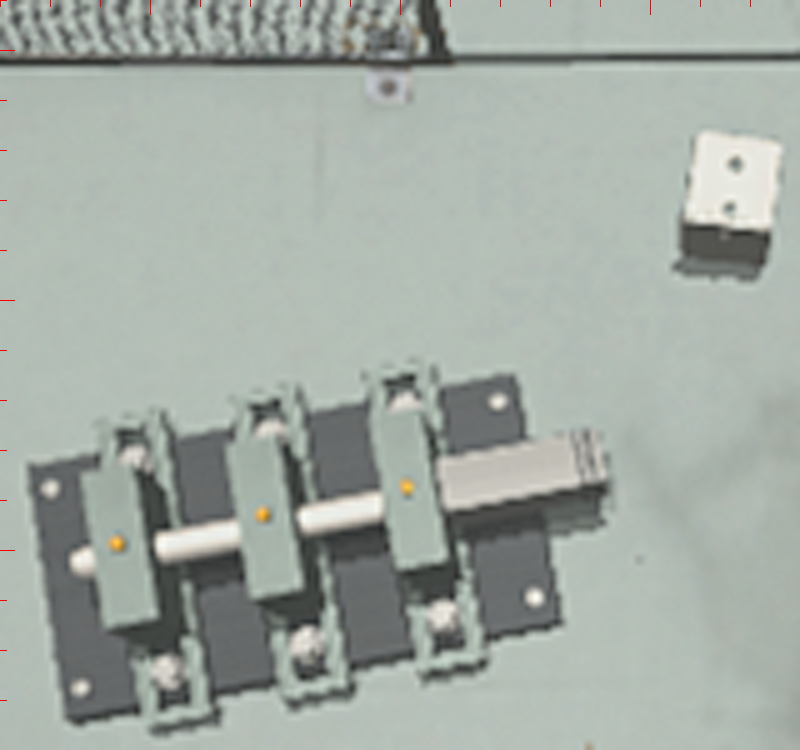

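View pics/s11.png

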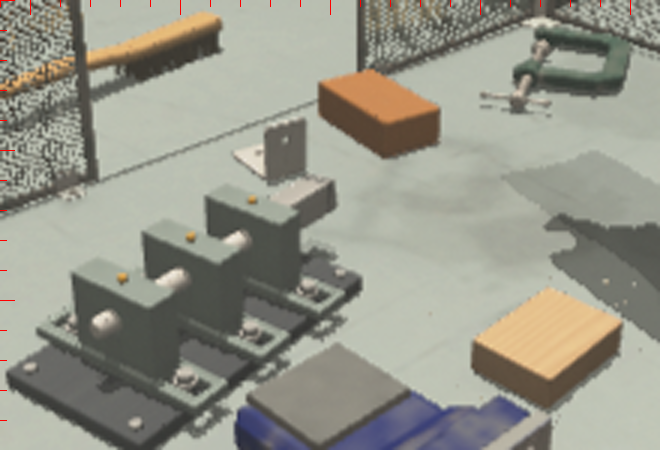

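```bash
python3 - <<'E'
from h import *
s=viewer.snapshot("top"); th=np.radians(100.8); X=np.array([np.cos(th),np.sin(th),0]);Y=np.array([-X[1],X[0],0]); en=np.array([.5654,-.035,.05])
for n,q,z in [("handle back",(604,456),.062),("tip",(70,562),.05),("block1 front top",(443,475),.073)]:
    p=px2w(s,170+q[0]/5,90+q[1]/5,z); print(n,((p-en)@X*1e3).round(1),((p-en)@Y*1e3).round(1))
r=env.read_state();print(r["time"],r["contact_force"],r["tool_pos"])
env.finish_job()
E
```

```text
handle back -70.0 -0.6
tip 158.4 -3.6
block1 front top -3.2 -3.5
18.45 [ 0.19648513 -0.13103862 -0.24084707] [ 0.4716643  -0.29702048  0.24503375]
the job is handed in; nothing more can be done
```

The bar is through all three bores, with the handle's shoulder home against the first block. It has been released, the arm is clear of it, and I handed the job in at about 18.5 s. The report gave no verdict.

- **Insertion:** Bores 1 and 2 took the bar with almost no force. I then used the bar to shift blocks 1 and 2 sideways by about 5 mm (4 to 5 N), which lined them up with block 3, and fed the bar through.
- **Shoulder contact:** Going in, the axial force stayed at about 3 N or less. At the end the advance stopped at 157.1 mm by the arm's reading, and the force rose to 8.7 N. I then backed off slightly and opened the jaws.
- **Last checks:** After release, the last pictures put the handle's back face 70.0 mm before the first block's front face, as it should be with the shoulder home. In the pictures, the rod shows between the blocks and past the third one. The tool reads no contact force.
- **Bystanders:** They look unmoved in the pictures, but I did not measure them again.
- **Disagreements:** The picture puts the tip at 158.4 mm, while the arm read 157.1 mm and the nominal value is 156 mm. The picture also puts the front top edge of block 1 at −3.2 mm instead of 0, which I take as a rough pixel pick. The tip readings fall inside the 153 to 159 mm window, but the picture one is only 0.6 mm from its upper edge.

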